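# Step the sorting chute round to the square tray

## Task

The small sorting chute on the bench now stands over bare bench between its receivers. With the fingertips, gently push the upright tab opposite the chute to step it round until its spout stands over the middle of the square tray, then move the fingers clear. Only push the tab, never pinch it; keep off the chute and its funnel, and leave the tray, the dish, the tins and the padlock where they stand.

Things in the scene. Friction and masses are not known exactly. Their poses are not given: they have to be found in the camera images.
- chute_stand: Fixed round stand of the sorting chute, screwed down: 110 mm diameter foot plate and a 36 mm column, 84 mm high. Origin: centre of its underside, on the bench and on the vertical turning axis of the chute. Its x axis points at selector angle 0.
- selector (a joint): Angle of the chute's rotor, rad, counter-clockwise from above positive; the chute points along the stand's x axis turned by this angle, the tab lies opposite. Turns freely between stops at -1.20 and 1.20; a stiff friction joint, it stays where it is left and does not coast. Starts between -0.45 and -0.25, over bare bench. Receivers stand near angles -1.05, 0.35 and 1.05.
- tab_mid (a point): Middle of the tab, 105 mm from the turning axis, 125 mm above the bench. The tab is an upright dark plate, 36 mm along the radius (87 to 123 mm from the axis), 6 mm thick, top at 148 mm; the flat arm below it tops at 101 mm. Frame: x along the radius towards the axis, y square to the tab's face, z up; counter-clockwise turning moves the tab towards its own -y.
- spout (a point): Point where the chute's mouth delivers, 135 mm from the turning axis, 88 mm above the bench, just past the lower end of the chute. The steel trough, 38 mm wide, slopes down to it from an open funnel on the axis (72 mm wide, top 146 mm above the bench).
- chute: The trough and funnel carried by the rotor (not to be touched). Origin: on the turning axis at bench height; x points along the chute.
- tab: The tab plate (see tab_mid). Origin: on the turning axis at bench height, x along the chute, so the tab lies at x = -105 mm. Pushing it slowly takes about 4 N.
- square_tray: Open square steel tray, 62 x 62 mm, 40 mm high, loose; the target. Origin: centre of its underside. It stands under one of the chute's three receiving places, about 135 mm from the turning axis.
- tall_tin: Open round grey tin, 74 mm diameter, 75 mm tall, loose, at another place. Origin: centre of its underside.
- round_dish: Low round steel dish, 68 mm diameter, 26 mm high, loose, at the remaining place. Origin: centre of its underside.
- padlock: Padlock lying beside the stand, 69 x 42 x 17 mm, loose, a bystander. Origin: centre of its underside.
- chalk_tin: Low round closed tin, 50 mm diameter, 29 mm high, loose, a bystander. Origin: centre of its underside.
There are look-alikes about, which are no part of the job. Leave any black look-alike of the square_tray alone.

How it is judged:
On the way, in this order (a step that is already met when the one before it is completed fails the run):
1. the fingers push the tab (contact force between the fingers and tab above 0.5 N), for 0.1 s.
2. the spout stands over the square tray (horizontal distance between spout and square_tray below 0.015 m), for 0.2 s.
At the end, for the whole second after the job is handed in: The spout point is within 15 mm (horizontally) of the square tray's centre, the rotor is at rest, and tray, tins, dish and padlock are within 10 mm of where they stood (horizontal distance between spout and square_tray below 0.015 m and velocity of joint selector between -0.05 and 0.05 rad/s and distance of each of tall_tin, round_dish, square_tray, padlock, chalk_tin from where it was at the start of the episode below 0.01 m); the robot touches nothing.
It fails at once if the tab is pinched or pushed hard (over 30 N on the tab) (contact force between the fingers and tab above 30 N).
It fails at once if the chute or funnel is touched (over 1 N) (contact force between any of the fingers, the arm and chute above 1 N).
It fails at once if the tray, a tin, the dish or the padlock is moved by more than 10 mm or lifted (distance of any of tall_tin, round_dish, square_tray, padlock, chalk_tin from where it was at the start of the episode above 0.01 m).
It also fails if it takes over 40 s, if anything falls off the work surface, if the arm or the gripper's body presses on something with over 40 N, if the wrist force passes 120 N, or if a joint passes its speed limit or range.

## Robot

A 7-joint arm with a two-finger parallel gripper is mounted at the origin on a cart in front of the work surface, level with it; the furniture and walls round the work are solid. World frame = base frame: x ahead of the robot, y to its left, z up, the work surface at z = 0. Lengths are in m, angles in rad, forces in N, time in s.
With the tool pointing down it reaches from about 0.35 to 0.9 m from the base axis. Payload 8.1 kg.
Tool frame: the origin (TCP) lies at the very end of the fingers, on their centre line; the grasp point (between the pads) lies 19 mm behind it; z points along the fingers, y is the line along which they close (so a half turn about z gives the same grasp; the last joint's range is limited). The gripper opens to 92 mm and grips with 3 to 60 N. Pads are 19 mm wide; open, the fingers measure 130 mm over their backs; the gripper's body (75 mm by 190 mm) begins 47 mm behind the grasp point.
Start: joints at [-1.39, 0.434, 0.025, 1.573, -0.012, 1.134, -0.075], TCP at [0.175, 0.6, 0.227] pointing down, gripper open.
Joint ranges: [-2.62, 2.62], [-0.44, 2.09], [-1.27, 1.32], [0.08, 2.57], [-1.32, 4.46], [0.12, 2], [-2.74, 2.74]. Speed limits (rad/s): [2.22, 2.22, 3.01, 3.01, 3.14, 3.14, 3.14].

## Interface

Orientations are given as a rotation vector (axis times angle).
In Python, from cell import arm gives the robot as it stands.
- The arm moves only by the tool drive_tool, never from a script. Its argument "targets" is a list of rows, each a list of 7 numbers: the turn, a rotation vector about the world's x, y, z in units of 5 degrees (1.0 is 5 degrees), then the shift along the world's x, y, z in units of 40 mm (1.0 is 40 mm), then the opening, from 0 (shut) to 1 (fully open). In form: [[wx, wy, wz, dx, dy, dz, fingers], ...]. A call has 1 to 5 rows; each row is the pose to reach, as a shift and turn from the pose commanded when the call began; what a row does not reach only later rows make up. A row lasts 1/10 s, in which the tool goes at most 50 mm and 8.59 degrees, less where a joint would pass 70% of its speed; a pose out of reach is approached as far as the arm can. A call with a gripper value outside its range is refused whole. The fingers move at their own pace and stop on an object; "force" is the grip in N (left out, the last holds). Time passes only in rows, so rows that repeat a pose let the fingers close. It gives the time, the measured TCP pose, the force, the opening and the grip force at its end, in the units of the state.
- arm.observe(): the state, without advancing time (a new reading comes with each control period).
- arm.get_image(name): name is "scene" or "side" or "wrist"; returns a dict with "pixels" (480x640x3 uint8, red, green, blue), "intrinsics" (3x3 intrinsics, pixels), "rvec" (rotation vector, rad) and "tvec" (3), from world to camera coordinates, as OpenCV has them; the wrist camera has in their place "mount" (4x4, takes a point from camera to tool coordinates, whose origin is the TCP and whose axes are the flange's). Camera axes: x right, y down, z forward; pixel columns grow to the right and rows downward; lengths in m; the calibration is good to about 2 mm. A picture is of the moment at which its call begins: read the wrist's pose just before it. There is no depth.
- arm.sign_off(): hands the job in; it is judged then, once.
The state is a dict: "clock": time; "joints": joint angles; "dq": joint speeds; "joint_efforts": joint torques, N m; "position": TCP position; "ee_rot": TCP orientation; "force": force on the tool from outside, world axes, zero at the start; "ft_torque": the same for the moment, N m; "width": opening from 0.0 (shut) to 1.0 (fully open); "gripper_force": force on a finger pad.
Only numpy, scipy, OpenCV 4.12 (cv2) and the standard library are available. Lean on these libraries where they do the work, as an engineer would, in place of code of your own. Each camera call takes 0.05 s, during which the arm holds its last target. There are 200 camera calls.

## Working session

There is one attempt and no reset: what is moved stays moved. The work goes in short steps, Python scripts to look and compute and a tool call to move; the robot and the scene stay as the last step left them, time stands still between calls to the robot, and variables do not carry over. Pictures are saved under pics/ and viewed, at most 10 in all, crops included, and the job is handed in when it is done.

Besides the shell and the picture viewer there is one more tool, called after ">>>" in YAML: its name, and indented under it one key for each argument. drive_tool: Moves the arm, as the interface text tells. Its arguments: {"type":"object","properties":{"targets":{"type":"array"},"force":{"type":"number"}},"required":["targets"]}

```bash
mkdir -p pics
cat > h.py <<'E'
import numpy as np, cv2, pickle
from cell import arm
def snap(n,f):
    s=arm.observe(); im=arm.get_image(n); im['state']=s
    pickle.dump(im,open(f'pics/{f}.pkl','wb')); cv2.imwrite(f'pics/{f}.png',im['pixels'][:,:,::-1]); return im
def load(f): return pickle.load(open(f'pics/{f}.pkl','rb'))
def ray(im,u,v):
    R=cv2.Rodrigues(np.array(im['rvec'],float))[0]; t=np.array(im['tvec'],float).ravel()
    d=R.T@np.linalg.inv(im['intrinsics'])@[u,v,1]; return -R.T@t,d
def atz(im,u,v,z):
    c,d=ray(im,u,v); return c+d*(z-c[2])/d[2]
def proj(im,P):
    return cv2.projectPoints(np.array(P,float).reshape(-1,3),np.array(im['rvec'],float),np.array(im['tvec'],float),np.array(im['intrinsics'],float),None)[0].reshape(-1,2)
E
python3 - <<'E'
from h import *
for n in ('scene','side'):
    im=snap(n,n+'0'); print(n,ray(im,320,240))
print(arm.observe())
E
```

```text
scene (array([0.20328497, 0.38338743, 0.76450151]), array([ 0.45918685, -0.41020337, -0.78796409]))
side (array([ 0.31824961, -0.7077848 ,  0.43460967]), array([ 0.35437881,  0.85327   , -0.38263579]))
{'clock': 0.1, 'joints': array([-1.38959968,  0.43515882,  0.02497224,  1.57395701, -0.01155921,
        1.13396354, -0.07508229]), 'dq': array([-0.0004733 , -0.00215891, -0.00077281, -0.00296565, -0.00043976,
       -0.00086403, -0.00122051]), 'joint_efforts': array([ 2.68257223e-03, -6.69132757e+01,  9.88155194e-01, -3.15145004e+01,
       -6.04235474e-02,  3.74114478e-02,  4.07876007e-05]), 'position': array([0.17494438, 0.5995796 , 0.22603899]), 'ee_rot': array([-4.44338616e-01, -3.10997924e+00,  2.10881054e-03]), 'force': array([-0.38117924, -0.76677869,  0.91247659]), 'ft_torque': array([-0.00335191, -0.00833248, -0.0734721 ]), 'gripper_force': 0.0, 'width': 0.9978844442594124}
```

View pics/scene0.png

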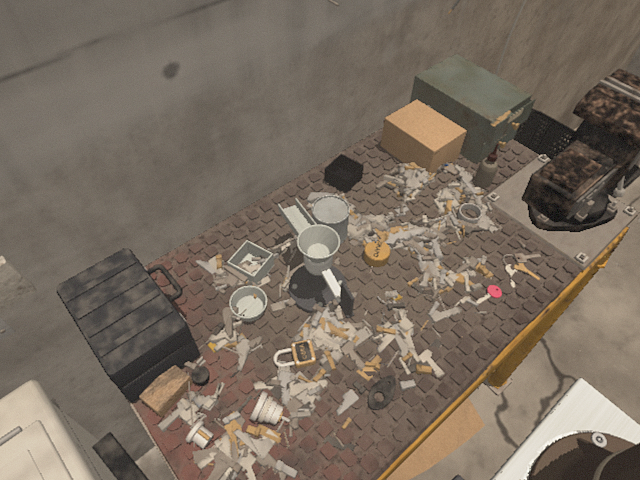

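View pics/side0.png

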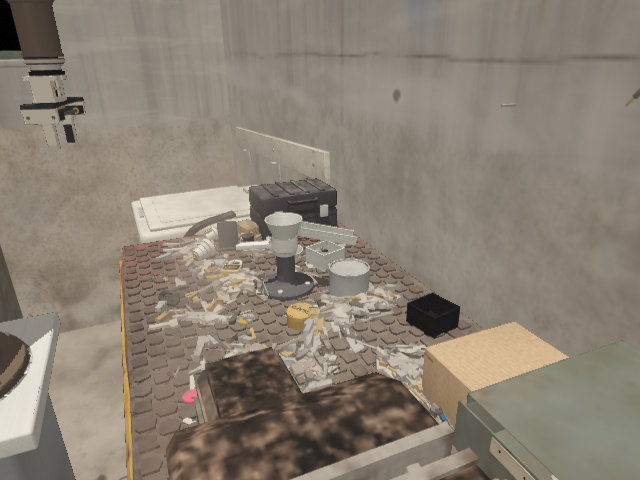

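The scene view shows the funnel at about (319,243), the tab near (343,295), the square tray near (251,260), the dish at (248,304) and the tall tin at (331,215). The black look-alike is at (344,172), away from the receivers. I'll enlarge this area.

Run:
```python
from h import *
im=load('scene0')
cv2.imwrite('pics/c1.png',cv2.resize(im['pixels'][185:335,215:415,::-1],None,fx=4,fy=4,interpolation=cv2.INTER_CUBIC))
```

```text
(no output)
```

View pics/c1.png

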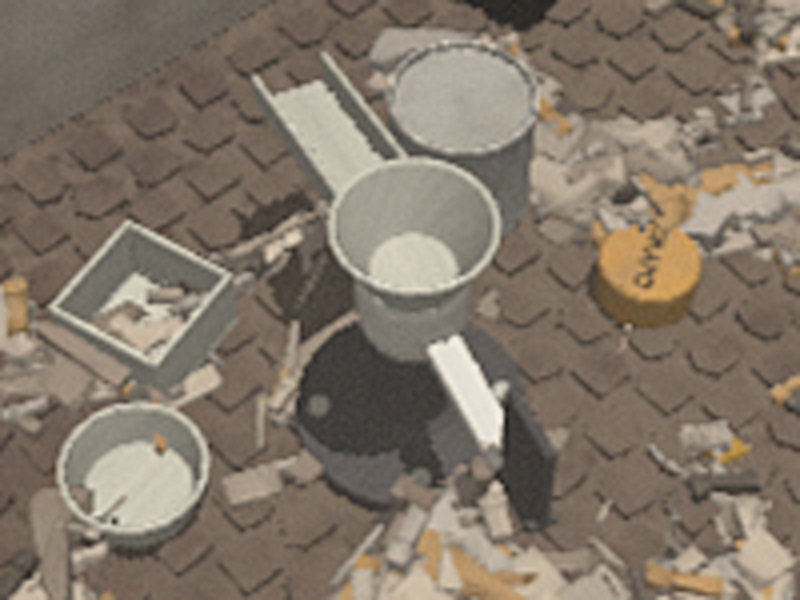

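Run:
```python
from h import *
im=load('scene0')
def c(u,v,z): return atz(im,215+u/4,185+v/4,z)[:2]
A=c(414,228,.146); T=c(144,292,.04); D=c(134,472,.026); K=c(463,98,.075)
ti=c(507,388,.148); to=c(553,455,.148)
m=(c(258,78,.105)+c(325,57,.105))/2
foot=c(415,415,.004)
for n,p in dict(A=A,T=T,D=D,K=K,ti=ti,to=to,m=m).items():
    d=p-A; print(n,p.round(4),np.hypot(*d).round(4),np.degrees(np.arctan2(d[1],d[0])).round(1))
s=load('side0')
print(proj(s,[[*A,.146],[*T,.04],[*D,.026],[*K,.075],[*ti,.148],[*to,.148]]).round(0))
print(proj(im,[[*A,0]]))
print('tray corners',[c(*q,.04).round(3) for q in ((130,222),(236,275),(157,365),(53,307))])
```

```text
A [0.5621 0.066 ] 0.0 0.0
T [0.6759 0.1326] 0.1318 30.3
D [0.6076 0.1886] 0.1308 69.6
K [ 0.6484 -0.0401] 0.1367 -50.9
ti [0.4791 0.0902] 0.0865 163.8
to [0.446 0.097] 0.1202 165.0
m [0.6946 0.0271] 0.138 -16.4
[[281. 218.]
 [324. 247.]
 [286. 249.]
 [347. 266.]
 [235. 220.]
 [216. 221.]]
[[317.52416472 289.59119382]]
tray corners [array([0.714, 0.114]), array([0.656, 0.094]), array([0.639, 0.152]), array([0.696, 0.17 ])]
```

The rough layout checks out: radii are about 131–137 mm, receivers are spaced as stated, and the tab and chute lie opposite each other. Next I'll check for obstacles on the travel path.

Run:
```python
from h import *
im=load('scene0')
for n,p,z in (('box bl',(130,397),0),('box br',(197,350),0),('box topfront',(180,310),.1),('box topback',(133,250),.1),('padlock',(298,355),.017),('darkthing',(105,440),0),('wood',(165,390),0.03)): print(n,atz(im,*p,z).round(3))
s=load('side0')
for n,p in (('boxtop near',(338,188)),('boxtop far',(250,187))): 
  for y in (.3,.4): 
    c,d=ray(s,*p); print(n,(c+d*(y-c[1])/d[1]).round(3))
P=np.array([[.175,.6,.227],[.35,.33,.227],[.473,.138,.227],[.473,.138,.112]])
print(proj(im,P).round(0),proj(s,P).round(0))
```

```text
box bl [0.602 0.428 0.   ]
box br [0.603 0.303 0.   ]
box topfront [0.626 0.298 0.1  ]
box topback [0.781 0.299 0.1  ]
padlock [0.478 0.181 0.017]
darkthing [0.566 0.488 0.   ]
wood [0.562 0.38  0.03 ]
boxtop near [0.788 0.3   0.115]
boxtop near [0.835 0.4   0.083]
boxtop far [0.564 0.3   0.146]
boxtop far [0.588 0.4   0.117]
[[ 92. 918.]
 [261. 440.]
 [322. 272.]
 [320. 314.]] [[ 64. 145.]
 [145. 159.]
 [222. 172.]
 [228. 230.]]
```

>>> drive_tool:
  targets:
    - [0,0,0,0.65,-1.0,0,0]
    - [0,0,0,1.3,-2.0,0,0]
    - [0,0,0,1.95,-3.0,0,0]
    - [0,0,0,2.6,-4.0,0,0]
    - [0,0,0,3.25,-5.0,0,0]

```text
clock: 0.6
position: [0.3057, 0.398, 0.2265]
ee_rot: [-0.444, -3.11, 0.001]
force: [0.6, 0.2, 0.4]
width: 0.614
gripper_force: 0.0
```

>>> drive_tool:
  targets:
    - [0,0,0,0.65,-1.0,0,0]
    - [0,0,0,1.3,-2.0,0,0]
    - [0,0,0,1.95,-3.0,0,0]
    - [0,0,0,2.6,-4.0,0,0]
    - [0,0,0,3.25,-5.0,0,0]

```text
clock: 1.1
position: [0.4356, 0.1982, 0.2267]
ee_rot: [-0.444, -3.11, -0.0]
force: [1.0, 0.8, 0.2]
width: 0.178
gripper_force: 0.0
```

>>> drive_tool:
  targets:
    - [0,0,0,0.5,-0.65,0,0]
    - [0,0,0,0.95,-1.3,0,0]
    - [0,0,0,0.95,-1.3,0,0]
    - [0,0,0,0.95,-1.3,0,0]

```text
clock: 1.5
position: [0.473, 0.1475, 0.2265]
ee_rot: [-0.447, -3.109, 0.0]
force: [0.8, 0.8, 0.6]
width: 0.001
gripper_force: 0.0
```

Run:
```python
from h import *
im=snap('wrist','w1'); print(im['state']['position'],im['state']['width'],im['mount'])
s=im['state'];R=cv2.Rodrigues(s['ee_rot'])[0]; M=np.array(im['mount'])
A=np.array([.5621,.066]);
def pw(P):
    p=R.T@(np.array(P)-s['position']); c=np.linalg.inv(M)@[*p,1]; q=im['intrinsics']@c[:3]; return q[:2]/q[2],c[2]
for P in ([*A,.146],[.4791,.0902,.148],[.446,.097,.148],[.461,.0944,.125],s['position']): print(pw(P))
```

```text
[0.47295658 0.1475088  0.2264557 ] 0.0012864489968134908 [[ 5.66585231e-04 -9.60474909e-01 -2.78365997e-01  7.65033273e-02]
 [ 9.99999654e-01  7.13620124e-04 -4.26881119e-04  1.16894701e-03]
 [ 6.08656181e-04 -2.78365659e-01  9.60474981e-01 -1.56356033e-01]
 [ 0.00000000e+00  0.00000000e+00  0.00000000e+00  1.00000000e+00]]
(array([242.15563285, 406.26281665]), np.float64(0.2789433310976722))
(array([233.62070658, 287.09526792]), np.float64(0.2530042735230421))
(array([225.39543836, 233.43176373]), np.float64(0.24365135097380522))
(array([237.64475018, 246.55404847]), np.float64(0.26994643661954787))
(array([320.65818442, 311.72721154]), np.float64(0.1714724822630857))
```

View pics/w1.png

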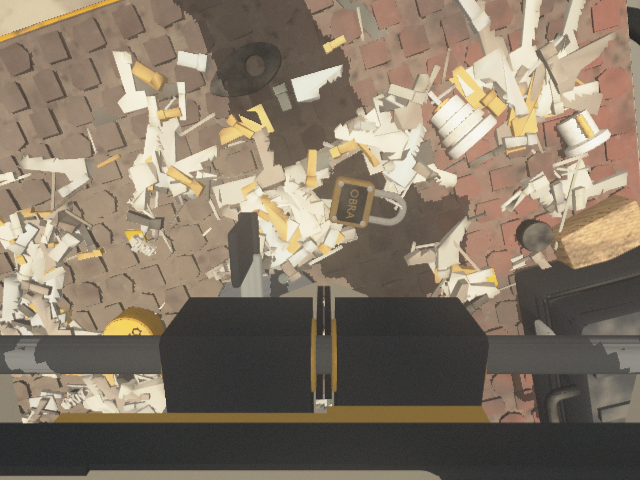

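The wrist view shows the shut fingers at about (322,350), clear of the tab at (243,250) on its +y side. The padlock, at (355,200), is well below. I'll go straight down, then creep in.

>>> drive_tool:
  targets:
    - [0,0,0,0,0,-0.9,0]
    - [0,0,0,0,0,-1.8,0]
    - [0,0,0,0,0,-2.5,0]
    - [0,0,0,0,0,-2.8,0]
    - [0,0,0,0,0,-2.8,0]

```text
clock: 2.05
position: [0.4716, 0.1486, 0.1136]
ee_rot: [-0.441, -3.108, 0.002]
force: [0.6, 0.6, 0.3]
width: 0.006
gripper_force: 0.0
```

Run:
```python
from h import *
im=snap('side','s1'); print(im['state']['position'],im['state']['force'])
a=cv2.resize(im['pixels'][130:280,160:360,::-1],None,fx=4,fy=4,interpolation=cv2.INTER_CUBIC)
cv2.imwrite('pics/c2.png',a)
```

```text
[0.47164376 0.14864394 0.1135953 ] [0.62686971 0.57580713 0.25118094]
```

View pics/c2.png

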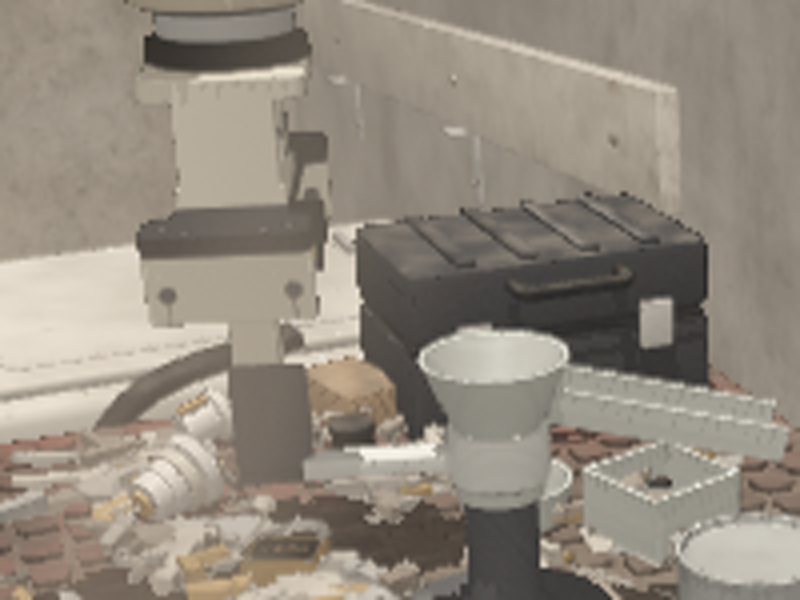

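The side view shows the finger column behind the dark tab (crop 233–310, 365–480), with the body above funnel height. Creeping toward contact.

>>> drive_tool:
  targets:
    - [0,0,0,-0.03,-0.13,0,0]
    - [0,0,0,-0.07,-0.26,0,0]
    - [0,0,0,-0.1,-0.4,0,0]
    - [0,0,0,-0.14,-0.52,0,0]
    - [0,0,0,-0.17,-0.65,0,0]

```text
clock: 2.6
position: [0.4662, 0.1215, 0.1151]
ee_rot: [0.445, 3.109, 0.001]
force: [-0.3, 0.2, 0.2]
width: 0.004
gripper_force: 0.0
```

>>> drive_tool:
  targets:
    - [0,0,0,-0.02,-0.08,0,0]
    - [0,0,0,-0.04,-0.16,0,0]
    - [0,0,0,-0.06,-0.24,0,0]
    - [0,0,0,-0.08,-0.32,0,0]
    - [0,0,0,-0.1,-0.4,0,0]

```text
clock: 3.1
position: [0.4623, 0.1064, 0.1148]
ee_rot: [0.443, 3.11, 0.001]
force: [0.9, 4.0, -0.2]
width: 0.006
gripper_force: 2.0
```

Contact is made: about 4 N, with the TCP 12 mm off the tab plane at radius 107 mm. Computing the arc rows.

Run:
```python
import numpy as np
r=np.array([-.0998,.0404])
def R(a): a=np.radians(a); return np.array([[np.cos(a),-np.sin(a)],[np.sin(a),np.cos(a)]])
for b in (0,15,30,42):
    print(b,[(k*.6,*((R(b+3*k)-R(b))@r/.04).round(2)) for k in range(1,6)])
```

```text
0 [(0.6, np.float64(-0.05), np.float64(-0.13)), (1.2, np.float64(-0.09), np.float64(-0.27)), (1.7999999999999998, np.float64(-0.13), np.float64(-0.4)), (2.4, np.float64(-0.16), np.float64(-0.54)), (3.0, np.float64(-0.18), np.float64(-0.68))]
15 [(0.6, np.float64(-0.01), np.float64(-0.14)), (1.2, np.float64(-0.02), np.float64(-0.28)), (1.7999999999999998, np.float64(-0.02), np.float64(-0.42)), (2.4, np.float64(-0.01), np.float64(-0.56)), (3.0, np.float64(0.01), np.float64(-0.7))]
30 [(0.6, np.float64(0.02), np.float64(-0.14)), (1.2, np.float64(0.05), np.float64(-0.28)), (1.7999999999999998, np.float64(0.09), np.float64(-0.41)), (2.4, np.float64(0.14), np.float64(-0.55)), (3.0, np.float64(0.19), np.float64(-0.68))]
42 [(0.6, np.float64(0.05), np.float64(-0.13)), (1.2, np.float64(0.11), np.float64(-0.26)), (1.7999999999999998, np.float64(0.17), np.float64(-0.38)), (2.4, np.float64(0.25), np.float64(-0.51)), (3.0, np.float64(0.32), np.float64(-0.62))]
```

>>> drive_tool:
  targets:
    - [0,0,0.6,-0.05,-0.13,0,0]
    - [0,0,1.2,-0.09,-0.27,0,0]
    - [0,0,1.8,-0.13,-0.4,0,0]
    - [0,0,2.4,-0.16,-0.54,0,0]
    - [0,0,3.0,-0.18,-0.68,0,0]

```text
clock: 3.6
position: [0.4551, 0.0789, 0.1148]
ee_rot: [0.031, 3.141, 0.001]
force: [0.8, 3.5, 0.8]
width: 0.003
gripper_force: 2.1
```

>>> drive_tool:
  targets:
    - [0,0,0.6,-0.01,-0.14,0,0]
    - [0,0,1.2,-0.02,-0.28,0,0]
    - [0,0,1.8,-0.02,-0.42,0,0]
    - [0,0,2.4,-0.01,-0.56,0,0]
    - [0,0,3.0,0.01,-0.7,0,0]

```text
clock: 4.1
position: [0.4551, 0.0508, 0.1147]
ee_rot: [0.38, -3.118, -0.001]
force: [-1.3, 3.0, 0.9]
width: 0.004
gripper_force: 2.1
```

Run:
```python
from h import *
im=snap('scene','sc2'); print(im['state']['position'],im['state']['force'])
cv2.imwrite('pics/c3.png',cv2.resize(im['pixels'][185:335,215:415,::-1],None,fx=4,fy=4,interpolation=cv2.INTER_CUBIC))
```

```text
[0.4551268  0.05081991 0.11473333] [-1.27065486  2.99549955  0.86750806]
```

View pics/c3.png

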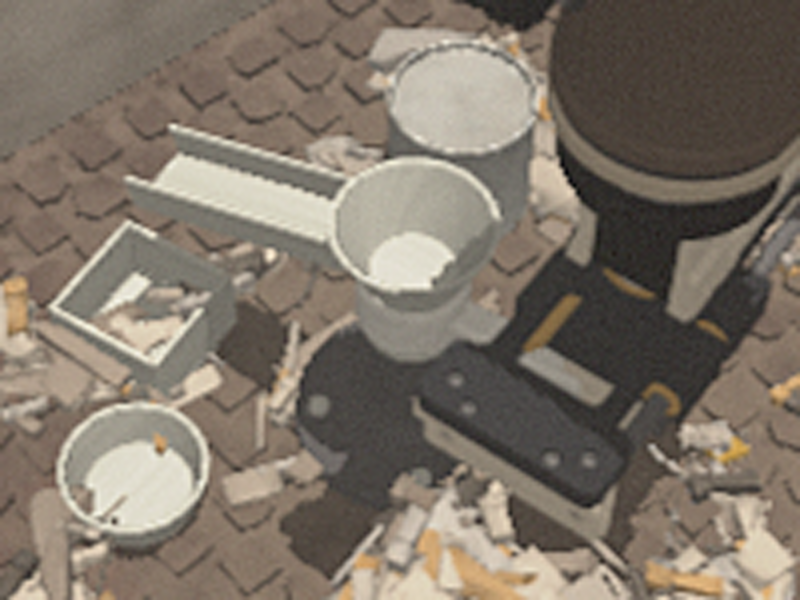

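The chute has turned cleanly, with its mouth wall tips at crop (128,180) and (173,128). The tray, dish and tin haven't moved.

Run:
```python
from h import *
im=load('sc2')
def c(u,v,z): return atz(im,215+u/4,185+v/4,z)[:2]
A=np.array([.5621,.066])
m=(c(128,180,.105)+c(173,128,.105))/2; d=m-A
print(m,np.hypot(*d),np.degrees(np.arctan2(d[1],d[0])))
```

```text
[0.69395917 0.10805818] 0.13840423169294064 17.69075242250985
```

>>> drive_tool:
  targets:
    - [0,0,0.6,0.02,-0.14,0,0]
    - [0,0,1.2,0.05,-0.28,0,0]
    - [0,0,1.8,0.09,-0.41,0,0]
    - [0,0,2.4,0.14,-0.55,0,0]
    - [0,0,2.4,0.14,-0.55,0,0]

```text
clock: 4.65
position: [0.4608, 0.028, 0.1147]
ee_rot: [0.698, -3.062, 0.0]
force: [-0.5, -0.1, 1.1]
width: 0.005
gripper_force: 0.4
```

Run:
```python
from h import *
im=snap('scene','sc3'); print(im['state']['position'],im['state']['force'])
cv2.imwrite('pics/c4.png',cv2.resize(im['pixels'][185:335,215:415,::-1],None,fx=4,fy=4,interpolation=cv2.INTER_CUBIC))
```

```text
[0.46075209 0.02801858 0.1146754 ] [-0.5450057  -0.12938471  1.06082125]
```

View pics/c4.png

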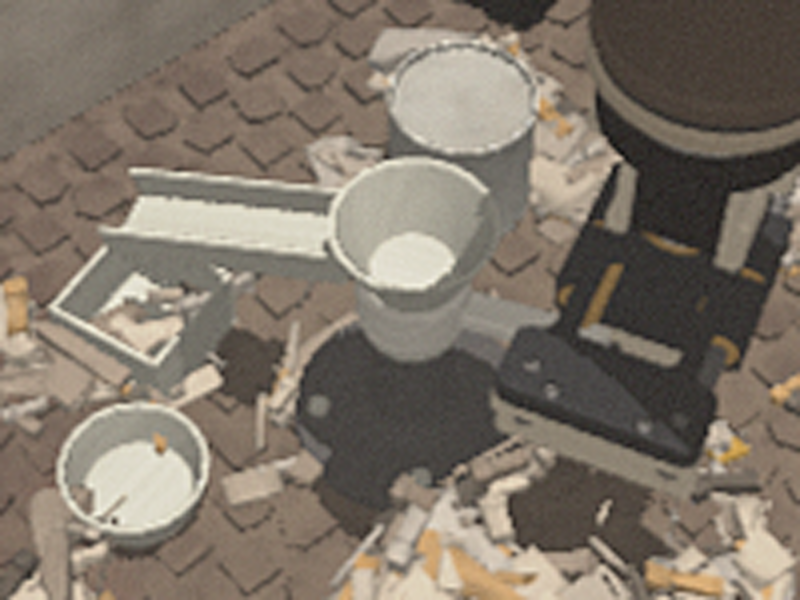

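The mouth wall tips are now at crop (102,230) and (132,170). Nothing else has moved.

Run:
```python
from h import *
im=load('sc3')
def c(u,v,z): return atz(im,215+u/4,185+v/4,z)[:2]
A=np.array([.5621,.066]); T=np.array([.6759,.1326])
for z in (.1,.105,.11):
    m=(c(102,230,z)+c(132,170,z))/2; d=m-A
    print(z,m,np.hypot(*d),np.degrees(np.arctan2(d[1],d[0])))
for a in (26,28,30,32):
    S=A+.135*np.array([np.cos(np.radians(a)),np.sin(np.radians(a))]); print(a,np.hypot(*(S-T)).round(4))
```

```text
0.1 [0.68559707 0.13291627] 0.14046108021271728 28.450828345711628
0.105 [0.68196795 0.13480093] 0.13820959615707323 29.854646905769652
0.11 [0.67833882 0.13668558] 0.13604379757740506 31.304056413307077
26 0.0106
28 0.0063
30 0.0032
32 0.005
```

The chute is at about 27–30° against a target of 30.3°, so the spout is within roughly 3–8 mm of the tray centre. I'll back off along the tab normal, then go up.

>>> drive_tool:
  targets:
    - [0,0,0,-0.1,0.2,0,0]
    - [0,0,0,-0.25,0.5,0,0]
    - [0,0,0,-0.4,0.8,0,0]
    - [0,0,0,-0.4,0.8,0.8,0]
    - [0,0,0,-0.4,0.8,1.8,0]

```text
clock: 5.2
position: [0.4431, 0.0615, 0.1862]
ee_rot: [0.699, -3.059, 0.001]
force: [1.1, 0.9, -0.2]
width: 0.002
gripper_force: 0.0
```

>>> drive_tool:
  targets:
    - [0,0,0,-0.5,0.5,1,0]
    - [0,0,0,-1.0,1.5,1.5,0]
    - [0,0,0,-1.5,2.5,1.5,0]
    - [0,0,0,-1.5,3.5,1.5,0]
    - [0,0,0,-1.5,3.5,1.5,0]

```text
clock: 5.7
position: [0.3836, 0.2065, 0.2471]
ee_rot: [-0.709, 3.059, 0.003]
force: [0.3, 0.3, -0.5]
width: 0.005
gripper_force: 0.0
```

Run:
```python
from h import *
im=snap('scene','sc4'); print(im['state']['position'],im['state']['force'])
cv2.imwrite('pics/c5.png',cv2.resize(im['pixels'][185:335,215:415,::-1],None,fx=4,fy=4,interpolation=cv2.INTER_CUBIC))
```

```text
[0.38356178 0.20651212 0.24710564] [ 0.29390296  0.28330436 -0.51325174]
```

View pics/c5.png

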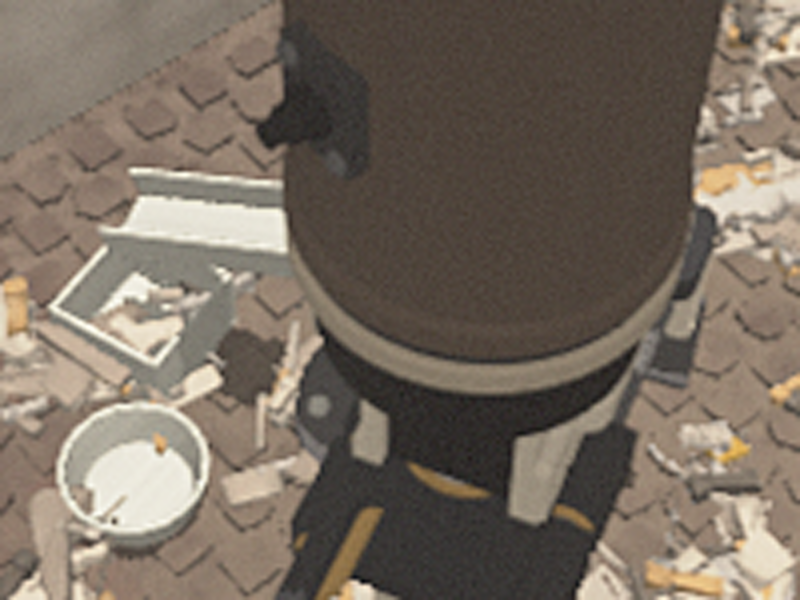

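The chute held its place when released and reads about 29.9°, with a tip radius of 138 mm in all three poses. The fingers are clear.

```bash
python3 -c "
from cell import arm
print(arm.sign_off())"
```

```text
the job is handed in; nothing more can be done
None
```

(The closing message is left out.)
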